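# Untwist the top dust hood from its stack and cover the relay

### The arm

A 6-joint arm with a two-finger parallel gripper is mounted at the origin on a cart in front of the work surface, level with it; the furniture and walls round the work are solid. World frame = base frame: x ahead of the robot, y to its left, z up, the work surface at z = 0. Lengths are in mm, angles in rad, forces in N, time in s.
With the tool pointing down it reaches from about 400 to 925 mm from the base axis. Payload 12.5 kg.
Tool frame: the origin (TCP) lies midway between the tips of the shut fingers; the grasp point (between the pads) lies 19 mm behind it (env.tcp_to_grasp is the distance from the TCP to the grasp point, in mm); z points along the fingers, y is the line along which they close (so a half turn about z gives the same grasp; the last joint's range is limited). The gripper opens to 95 mm and grips with 3 to 60 N. Pads are 20 mm wide; open, the fingers measure 119 mm over their backs; the gripper's body (75 mm by 180 mm) begins 59 mm behind the grasp point.
Start: joints at [-1.219, 0.491, 1.559, -0, 1.092, -0.106], TCP at [276.259, -560.649, 214.661] pointing down, gripper open.
Joint ranges: [-3.1, 3.1], [-0.84, 2.19], [0.05, 2.79], [-1.13, 4.28], [0.06, 2.93], [-2.69, 2.69]. Speed limits (rad/s): [2.22, 2.22, 2.79, 3.14, 3.14, 3.14].

### API

Orientations are given as [roll, pitch, yaw] about the fixed x, y, z axes, in that order (R = Rz(yaw) Ry(pitch) Rx(roll)).
In Python, from cell import env gives the robot as it stands. The module is installed in compiled form; this text tells all that it offers.
- The arm moves only by the tool step_arm, never from a script. Its argument "plan" is a list that holds one entry, the list of rows, each a list of 5 numbers: the shift along the tool's x, y, z in mm, then the turn about the tool's z in degrees, then the opening, from -1 (shut) to 1 (fully open). A call has 1 to 8 rows; each row is the pose to reach, as a shift and turn from the pose commanded when the call began, along the tool's axes at that moment; what a row does not reach only later rows make up. A row lasts 1/12 s, in which the tool goes at most 41.7 mm and 7.16 degrees, less where a joint would pass 70% of its speed; a pose out of reach is approached as far as the arm can. A call with a gripper value outside its range is refused whole. The fingers move at their own pace and stop on an object; the grip force is fixed at half the most. Time passes only in rows, so rows that repeat a pose let the fingers close. It gives the time, the measured TCP pose, the force, the opening and the grip force at its end, in the units of the state.
- env.state(): the state, without advancing time (a new reading comes with each control period).
- env.read_camera(name): name is "side" or "top"; returns the picture (400x640x3 uint8, blue, green, red); there is no depth.
- env.get_calibration(name): a dict with "K" (3x3 intrinsics, pixels), "extrinsics" (4x4, takes a point from world to camera coordinates). Camera axes: x right, y up, looking along -z (the intrinsics and any distortion apply to the point x, -y, -z); pixel columns grow to the right and rows downward; lengths in mm; the calibration is good to about 2 mm. A picture is of the moment at which its call begins. get_calibration takes no time and is no camera call.
- env.job_done(): hands the job in; it is judged then, once.
The state is a dict: "t": time; "joints": joint angles; "qvel": joint speeds; "tau": joint torques, N m; "eef_pos": TCP position; "tcp_rot": TCP orientation; "ft_force": force on the tool from outside, world axes, zero at the start; "moment": the same for the moment, N m; "opening": opening from 0.0 (shut) to 1.0 (fully open); "grip_force": force on a finger pad.
Only numpy, scipy, OpenCV 4.12 (cv2) and the standard library are available. Lean on these libraries where they do the work, as an engineer would, in place of code of your own. Each camera call takes 0.05 s, during which the arm holds its last target. There are 200 camera calls.

### The job

Take the top dust hood off the nested stack by twisting it anticlockwise (seen from above) while lifting it, without forcing its twist lock. Set it over the relay that stands on the black mat, roughly centred and without shifting the relay, then press down on the hood gently but noticeably to feel that its rim lies flat on the mat, and let go.

Things in the scene. Friction and masses are not known exactly. Their poses are not given: they have to be found in the camera images.
- stand: Fixed stand: dark steel disc (144 mm across, 12 mm thick) with two white hoods like the loose one, nested and bolted on it; 164 mm high with the grip bar of the upper one. Origin: centre of the disc's underside, on the desk; z up. x: direction of that bar and of the vertical ribs on the skirts.
- stand_seat (a point): On the stand's axis, 100 mm above the desk: shoulder on which the loose hood's rim sits; axes as the stand's. Two tabs above it hold down the hood's lugs (3 to 4 mm play); their undersides rise 6 mm anticlockwise; clockwise is a stop. Once the hood's x is 40 to 140 degrees anticlockwise of the stand's x the lugs are clear and it lifts off; the rim must rise 64 mm to clear the bar beneath.
- hood: Top hood, loose, white, 200 g, open below: skirt 120 mm across (125 at the lip, inside 112) up to a shoulder at 44 mm, neck 98 mm across up to the flat top at 72 mm (hollow 68 mm deep). Origin: centre of the rim plane at the bottom; z up; x along its grip bar. Two lugs inside the rim, at +x and -x, reach in to 51 mm from the axis. Nested, its x is 0 to 8 degrees anticlockwise of the stand's x.
- hood_grip (a point): Centre of the loose hood's grip bar, on the hood's axis, 90 mm above the rim. The bar is 62 mm long (x), 16 mm thick (y) and stands 36 mm clear of the hood's flat top (18 mm above and below this point); its long top edge is where to press.
- mat: Fixed black rubber mat on the desk, 160 x 160 mm, 4 mm thick. Origin: centre of its underside; its top is 4 mm above. The relay stands near its middle.
- relay_centre (a point): Centre (half-way up) of the loose grey relay that stands upright on the mat: 78 x 34 mm in plan (x long), 54 mm high, its upper part shorter. z up.

How it is judged (in metres and radians):
On the way, in this order (a step that is already met when the one before it is completed fails the run):
1. the hood has been twisted free and lifted clear of the stack (z of hood in the frame of stand above 0.168 m), for 0.1 s.
2. the hood, flat on the mat over the relay, is pressed so that its rim bears on the mat with more than 6 N (its own weight is about 2 N) (contact force between hood and mat above 6 N and z of hood in the frame of mat below 0.008 m and horizontal distance between hood and relay_centre below 0.015 m), for 0.15 s.
At the end, for the whole second after the job is handed in: The hood stands upright over the relay with its rim flat on the mat (within 4 mm and 3 degrees), its axis within 15 mm of the relay's centre; the relay still stands upright below it, and the hood is at rest (z of hood in the frame of mat between 0.001 and 0.008 m and angle between hood's own z axis and vertical below 0.05 rad and horizontal distance between hood and relay_centre below 0.015 m and angle between relay_centre's own z axis and vertical below 0.1 rad and linear speed of hood below 0.02 m/s); the robot touches nothing.
It fails at once if the hood's twist lock is forced: more than 40 N between hood and stand (contact force between hood and stand above 40 N).
It fails at once if the relay is shifted by more than 20 mm (distance of relay_centre from where it was at the start of the episode above 0.02 m).
It fails at once if the hood is slammed or pressed on the mat with more than 60 N (contact force between hood and mat above 60 N).
It also fails if it takes over 51 s, if anything falls off the work surface, if the arm or the gripper's body presses on something with over 40 N, if the wrist force passes 120 N, or if a joint passes its speed limit or range.

## Working session

There is one attempt and no reset: what is moved stays moved. The work goes in short steps, Python scripts to look and compute and a tool call to move; the robot and the scene stay as the last step left them, time stands still between calls to the robot, and variables do not carry over. Pictures are saved under pics/ and viewed, at most 10 in all, crops included, and the job is handed in when it is done.

Besides the shell and the picture viewer there is one more tool, called after ">>>" as name([rows], argument=value, ...), one row to a line, values as JSON. step_arm: Moves the arm, as the interface text tells. Its arguments: {"type":"object","properties":{"plan":{"type":"array"}},"required":["plan"]}

```bash
mkdir -p pics
python3 - <<'E'
from cell import env
import cv2
for n in("side","top"):
    cv2.imwrite(f"pics/{n}0.png",env.read_camera(n)); c=env.get_calibration(n); print(n,c)
s=env.state(); print(s)
E
```

```text
side {'K': array([[418.7950364 ,   0.        , 316.27774004],
       [  0.        , 418.7950364 , 199.78836522],
       [  0.        ,   0.        ,   1.        ]]), 'extrinsics': array([[ 9.99558031e-01, -2.36006942e-02, -1.80762199e-02,
        -5.09636623e+02],
       [ 2.86681746e-02,  6.04358516e-01,  7.96196533e-01,
        -9.07884903e+01],
       [-7.86627348e-03, -7.96362851e-01,  6.04767998e-01,
        -1.10313147e+03],
       [ 0.00000000e+00,  0.00000000e+00,  0.00000000e+00,
         1.00000000e+00]])}
top {'K': array([[434.95677381,   0.        , 317.61162921],
       [  0.        , 434.95677381, 201.89109161],
       [  0.        ,   0.        ,   1.        ]]), 'extrinsics': array([[ 2.17454335e-02, -9.99760017e-01, -2.65405670e-03,
        -5.01053568e+01],
       [ 9.95444409e-01,  2.14049188e-02,  9.29099459e-02,
        -5.15147286e+02],
       [-9.28308393e-02, -4.66233295e-03,  9.95670979e-01,
        -1.00468656e+03],
       [ 0.00000000e+00,  0.00000000e+00,  0.00000000e+00,
         1.00000000e+00]])}
{'t': 0.1, 'joints': array([-1.21860261e+00,  4.91442285e-01,  1.55939554e+00, -1.81409507e-05,
        1.09169390e+00, -1.05602417e-01]), 'qvel': array([-5.62364916e-04, -8.24278723e-04, -1.64372124e-03, -3.50368855e-04,
        5.57603713e-05, -8.11494390e-04]), 'tau': array([ 2.19434667e-03, -6.13621616e+01, -2.58606076e+01,  6.93634897e-02,
        4.70185268e-02, -3.55144266e-05]), 'eef_pos': array([ 276.1720852 , -560.42967371,  214.1531721 ]), 'tcp_rot': array([-3.14065711e+00, -8.29833998e-05,  4.57804467e-01]), 'ft_force': array([0.59518105, 0.43560327, 0.50148404]), 'moment': array([ 0.01002056, -0.00672854, -0.00543397]), 'grip_force': 0.0, 'opening': 0.9969426029866124}
```

View pics/side0.png

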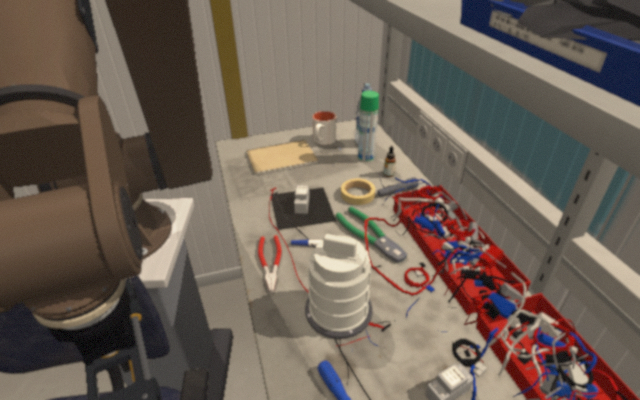

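View pics/top0.png

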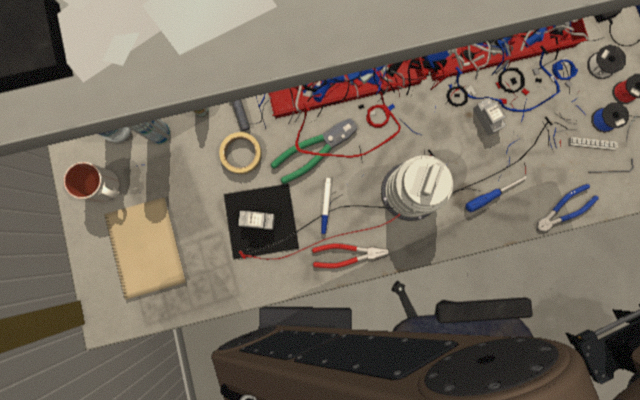

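The side view shows the stack at about (340,285) with its bar at (345,245), and the relay on the mat at about (302,200). In the top view the bar is at about (430,180) and the relay at (257,219). Next I'll take enlarged crops.

Run:
```python
import cv2,numpy as np
t=cv2.imread("pics/top0.png");s=cv2.imread("pics/side0.png")
a=cv2.resize(t[150:230,370:470],(500,400),interpolation=cv2.INTER_CUBIC)   # x5
b=cv2.resize(t[180:260,220:300],(400,400)[:2],interpolation=cv2.INTER_CUBIC)
cv2.imwrite("pics/c1.png",np.hstack([a,b])[:, :800])
a=cv2.resize(s[225:345,290:390],(400,480),interpolation=cv2.INTER_CUBIC) # x4
b=cv2.resize(s[170:250,262:342],(400,400),interpolation=cv2.INTER_CUBIC); b=np.vstack([b,np.zeros((80,400,3),np.uint8)])
cv2.imwrite("pics/c2.png",np.hstack([a,b]))
```

```text
(no output)
```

View pics/c1.png

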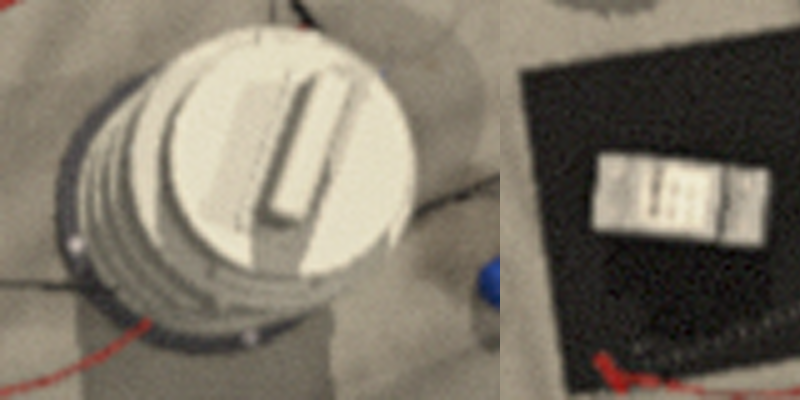

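View pics/c2.png

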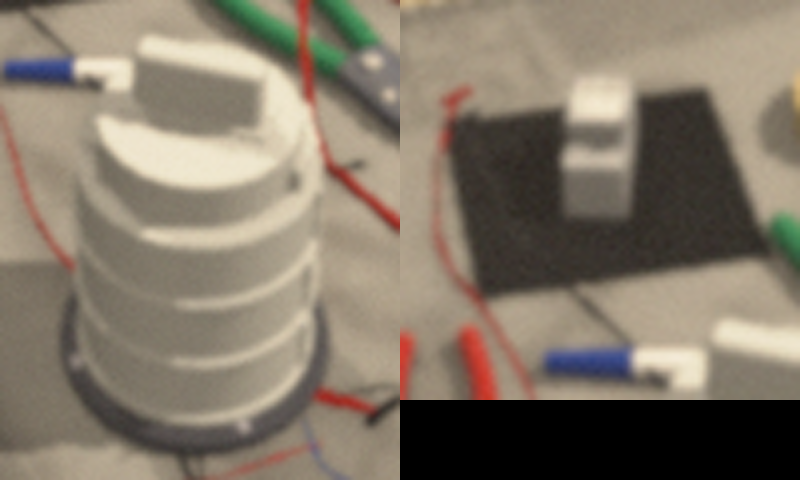

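```bash
cat > h.py <<'E'
from cell import env
import numpy as np
def ray(n,u,v,z):
    c=env.get_calibration(n);K=c["K"];E=c["extrinsics"];R,t=E[:3,:3],E[:3,3]
    d=np.linalg.inv(K)@[u,v,1]; d=R.T@(d*[1,-1,-1]); o=-R.T@t
    return o+d*(z-o[2])/d[2]
def proj(n,p):
    c=env.get_calibration(n);E=c["extrinsics"];q=E[:3,:3]@p+E[:3,3]; q=q*[1,-1,-1]; q=c["K"]@q; return q[:2]/q[2]
E
python3 - <<'E'
from h import *
np.set_printoptions(precision=1,suppress=True)
T=lambda x,y:(370+x/5-.4,150+y/5-.4)
M=lambda x,y:(220+(x-500)/5-.4,180+y/5-.4)
S=lambda x,y:(290+x/4-.4,225+y/4-.4)
W=lambda x,y:(262+(x-400)/5-.4,170+y/5-.4)
q=[ray("top",*T(*p),208) for p in((318,70),(350,72),(305,215),(272,208))]
for p in q:print("bar",p)
print("c",np.mean(q,0)); d=(q[0]+q[1]-q[2]-q[3])/2;print(np.linalg.norm(d),np.degrees(np.arctan2(d[1],d[0])))
for p in((172,165),(415,155),(293,30),(293,277)):print("top disc",ray("top",*T(*p),172))
for p in((57,205),(250,350),):print("base",ray("top",*T(*p),12))
r=[ray("top",*M(*p),58) for p in((640,160),(716,166),(712,240),(636,235))]
for p in r:print("relay",p)
print(np.mean(r,0))
r=[ray("top",*M(*p),35) for p in((598,153),(770,170),(765,245),(592,232))]
for p in r:print("relayends",p)
print(np.mean(r,0))
for p in((520,72),(570,393)):print("mat",ray("top",*M(*p),4))
for p in((452,120),(708,90),(768,255),(485,297)):print("mat side",ray("side",*W(*p),4))
for p in((565,215),(630,215)):print("relay side front base",ray("side",*W(*p),4))
for p in((575,78),(630,78),(570,118),(636,120)):print("relay side top",ray("side",*W(*p),58))
for p in((140,40),(268,72)):print("bar side top",ray("side",*S(*p),208))
E
```

```text
bar [ 578.9 -264.   208. ]
bar [ 578.4 -276.5  208. ]
bar [ 521.8 -258.8  208. ]
bar [ 524.2 -246.   208. ]
c [ 550.9 -261.4  208. ]
58.46414851896937 -17.788478040575573
top disc [ 545.4 -214.1  172. ]
top disc [ 551.6 -312.7  172. ]
top disc [ 602.1 -263.3  172. ]
top disc [ 500.8 -263.1  172. ]
base [ 547.7 -190.2   12. ]
base [ 480.1 -282.7   12. ]
relay [487.2 120.2  58. ]
relay [485.3  85.4  58. ]
relay [451.5  86.1  58. ]
relay [453.  120.7  58. ]
[469.3 103.1  58. ]
relayends [491.6 143.7  35. ]
relayends [485.4  63.1  35. ]
relayends [450.4  64.3  35. ]
relayends [454.7 145.1  35. ]
[470.6 104.1  35. ]
mat [532.2 188.7   4. ]
mat [378.9 158.4   4. ]
mat side [383.7 156.8   4. ]
mat side [534.8 179.7   4. ]
mat side [561.4  25.8   4. ]
mat side [410.7  -1.8   4. ]
relay side front base [451.6  65.    4. ]
relay side front base [487.5  63.4   4. ]
relay side top [458.9 119.3  58. ]
relay side top [489.5 117.8  58. ]
relay side top [456.7  81.7  58. ]
relay side top [492.5  78.2  58. ]
bar side top [ 523.1 -255.6  208. ]
bar side top [ 580.1 -279.7  208. ]
```

```bash
cat >> h.py <<'E'
def go(x,y,z,yawdeg):
    s=env.state(); p=s["eef_pos"]; a=s["tcp_rot"][2]; d=np.array([x,y,z])-p
    turn=-(((yawdeg-np.degrees(a))+180)%360-180)
    print("t",round(s["t"],2),"pos",p.round(1),"yaw",round(np.degrees(a),1),"tilt",np.round(s["tcp_rot"][:2],3),"q6",s["joints"][5].round(2),"F",s["ft_force"].round(1),"M",s["moment"].round(2),"grip",s["grip_force"],s["opening"])
    print("shift",np.round([d[0]*np.cos(a)+d[1]*np.sin(a),d[0]*np.sin(a)-d[1]*np.cos(a),-d[2]],1),"turn",round(turn,1))
E
python3 -c "
from h import *
go(551,-263,265,-19)"
```

```text
t 0.1 pos [ 276.2 -560.4  214.2] yaw 26.2 tilt [-3.141 -0.   ] q6 -0.11 F [0.6 0.4 0.5] M [ 0.01 -0.01 -0.01] grip 0.0 0.9969426029866124
shift [ 378.  -145.3  -50.8] turn 45.2
```

>>> step_arm([
  [[10,-4,-40,5,1],[50,-19,-50,12,1],[90,-35,-50,19,1],[130,-50,-50,26,1],[170,-65,-50,33,1],[210,-81,-50,40,1],[250,-96,-50,45,1],[285,-110,-50,45,1]],
])

```text
t: 0.77
eef_pos: [476.3, -343.2, 264.5]
tcp_rot: [-3.142, 0.0, -0.335]
ft_force: [-0.1, -0.2, 0.4]
opening: 0.999
grip_force: 0.0
```

```bash
python3 -c "
from h import *
go(551,-263,265,-19)"
```

```text
t 0.77 pos [ 476.3 -343.2  264.5] yaw -19.2 tilt [-3.142  0.   ] q6 1.17 F [-0.1 -0.2  0.4] M [-0.    0.05 -0.04] grip 0.0 0.9988678386777209
shift [  44.3 -100.3   -0.5] turn -0.2
```

>>> step_arm([
  [[12,-28,0,0,1],[26,-58,0,0,1],[40,-90,0,0,1],[40,-90,0,0,1],[40,-90,0,0,1]],
])

```text
t: 1.18
eef_pos: [542.9, -271.0, 264.2]
tcp_rot: [-3.142, 0.001, -0.325]
ft_force: [-0.5, -0.5, 0.2]
opening: 0.996
grip_force: 0.0
```

```bash
python3 -c "
from h import *
import cv2
go(551,-263,180,-19)
t=env.read_camera('top');s=env.read_camera('side')
a=cv2.resize(t[130:250,360:480],(400,400),interpolation=cv2.INTER_CUBIC)
b=cv2.resize(s[180:300,280:400],(400,400),interpolation=cv2.INTER_CUBIC)
cv2.imwrite('pics/d1.png',np.hstack([a,b]))"
```

```text
t 1.18 pos [ 542.9 -271.   264.2] yaw -18.6 tilt [-3.142e+00  1.000e-03] q6 1.32 F [-0.5 -0.5  0.2] M [ 0.03  0.06 -0.02] grip 0.0 0.9964495199619124
shift [  5.1 -10.1  84.2] turn 0.4
```

View pics/d1.png

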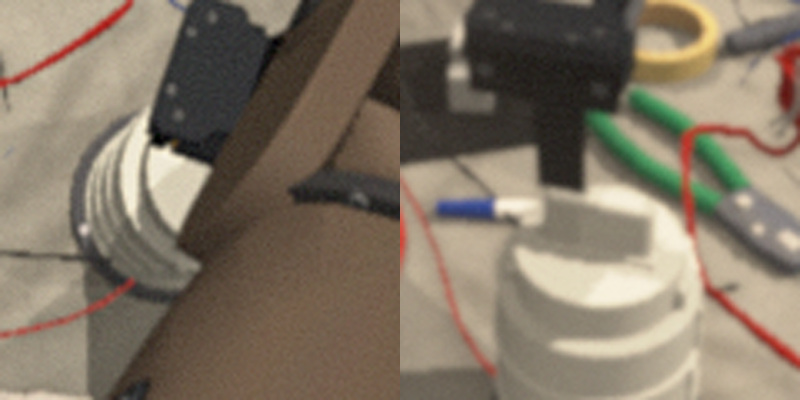

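The side crop shows one dark finger at about (560,150), above the bar, and the top view is mostly hidden by the arm. I'll project the expected fingertips to see which finger it is.

```bash
python3 -c "
from h import *
p=env.state()['eef_pos']; y=env.state()['tcp_rot'][2]; d=np.array([np.sin(y),-np.cos(y),0])
f=lambda n,q:(proj(n,q)-([360,130] if n=='top' else [280,180]))*400/120
for n in ('top','side'):
  for k in (47,53,60,-47,-53,-60,0): print(n,k,f(n,p+d*k).round(), f(n,p+d*k+[0,0,78]).round())
print(f('side',np.array([551,-263,208.])))
go(551,-263,180,-19)
"
```

```text
top 47 [369. 190.] [424. 170.]
top 53 [380. 194.] [436. 174.]
top 60 [392. 198.] [450. 179.]
top -47 [205. 132.] [243. 105.]
top -53 [195. 128.] [231. 101.]
top -60 [183. 124.] [218.  96.]
top 0 [287. 161.] [333. 138.]
side 47 [160. 180.] [160.  55.]
side 53 [157. 188.] [156.  62.]
side 60 [153. 197.] [152.  71.]
side -47 [208.  70.] [211. -50.]
side -53 [211.  64.] [214. -56.]
side -60 [214.  56.] [217. -63.]
side 0 [185. 122.] [187.  -1.]
[199.68308202 189.48284497]
t 1.28 pos [ 541.8 -272.7  264.4] yaw -18.8 tilt [3.141e+00 1.000e-03] q6 1.32 F [0.2 0.3 0.1] M [0.01 0.   0.01] grip 0.0 1.000580700552253
shift [  5.6 -12.1  84.4] turn 0.2
```

>>> step_arm([
  [[3,-6,10,0,1],[5.5,-12,25,1,1],[5.5,-12,40,1,1],[5.5,-12,55,1,1],[5.5,-12,65,1,1],[5.5,-12,75,1,1],[5.5,-12,84,1,1],[5.5,-12,84,1,1]],
])

```text
t: 1.95
eef_pos: [550.6, -262.9, 178.8]
tcp_rot: [-3.141, 0.002, -0.346]
ft_force: [-0.3, -0.5, -1.1]
opening: 1.0
grip_force: 0.0
```

```bash
python3 -c "
from h import *
import cv2
go(551,-263,180,-20)
s=env.read_camera('side')
b=cv2.resize(s[200:300,290:390],(500,500),interpolation=cv2.INTER_CUBIC)
cv2.imwrite('pics/d2.png',b)"
```

```text
t 1.95 pos [ 550.6 -262.9  178.8] yaw -19.8 tilt [-3.141e+00  2.000e-03] q6 1.36 F [-0.3 -0.5 -1.1] M [ 0.06  0.06 -0.05] grip 0.0 1.0003047477690252
shift [ 0.5 -0.  -1.2] turn 0.2
```

View pics/d2.png

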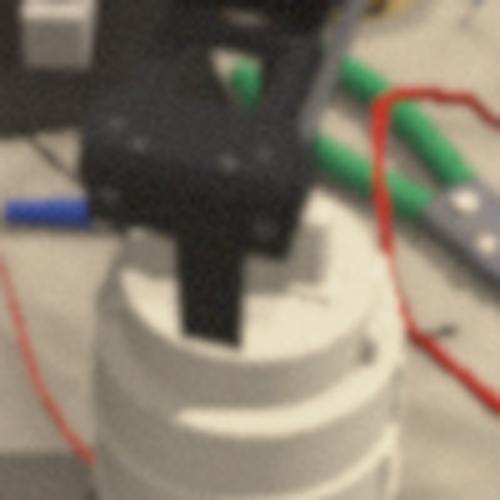

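The near finger hangs in front of the bar at about (212,300), with its tip just above the hood's flat top. I'll close in stages.

>>> step_arm([
  [[0,0,0,0,-0.55],[0,0,0,0,-0.55],[0,0,0,0,-0.55],[0,0,0,0,-0.55],[0,0,0,0,-0.55],[0,0,0,0,-0.55],[0,0,0,0,-0.6],[0,0,0,0,-0.62]],
])

```text
t: 2.67
eef_pos: [551.2, -262.9, 180.7]
tcp_rot: [3.141, -0.0, -0.345]
ft_force: [1.2, 0.1, -0.5]
opening: 0.493
grip_force: 0.0
```

```bash
python3 -c "
from h import *
go(551,-263,180,-20)"
```

```text
t 2.67 pos [ 551.2 -262.9  180.7] yaw -19.8 tilt [ 3.141 -0.   ] q6 1.36 F [ 1.2  0.1 -0.5] M [ 0.07 -0.01  0.02] grip 0.0 0.4931948607512092
shift [-0.2  0.2  0.7] turn 0.2
```

Fingers are slow; keep closing.

>>> step_arm([
  [[0,0,0,0,-0.62],[0,0,0,0,-0.62],[0,0,0,0,-0.62],[0,0,0,0,-0.62],[0,0,0,0,-0.62],[0,0,0,0,-0.62]],
])

```text
t: 3.17
eef_pos: [551.2, -263.1, 180.7]
tcp_rot: [3.141, -0.0, -0.345]
ft_force: [-1.6, -2.9, 1.0]
opening: 0.192
grip_force: 1.0
```

>>> step_arm([
  [[0,0,0,0,-0.7],[0,0,0,0,-0.7],[0,0,0,0,-0.7]],
])

```text
t: 3.42
eef_pos: [551.2, -262.9, 180.7]
tcp_rot: [3.141, -0.0, -0.345]
ft_force: [-1.1, -1.2, 1.0]
opening: 0.164
grip_force: 30.0
```

```bash
python3 -c "
from h import *
go(551,-263,180,-20)"
```

```text
t 3.42 pos [ 551.2 -262.9  180.7] yaw -19.8 tilt [ 3.141 -0.   ] q6 1.36 F [-1.1 -1.2  1. ] M [-0.21  0.18 -0.06] grip 29.999480545520782 0.1635647679375453
shift [-0.2  0.1  0.7] turn 0.2
```

>>> step_arm([
  [[0,0,-1,0,-0.8],[0,0,-1.5,-2,-0.8],[0,0,-1.5,-4,-0.8],[0,0,-2,-7,-0.8],[0,0,-2,-7,-0.8]],
])

```text
t: 3.83
eef_pos: [551.2, -262.6, 182.5]
tcp_rot: [-3.141, 0.0, -0.221]
ft_force: [0.3, 0.4, -2.0]
opening: 0.165
grip_force: 30.0
```

```bash
python3 -c "
from h import *
go(551,-263,180,-20)"
```

```text
t 3.83 pos [ 551.2 -262.6  182.5] yaw -12.6 tilt [-3.141  0.   ] q6 1.24 F [ 0.3  0.4 -2. ] M [ 0.03  0.04 -0.03] grip 29.99846577644348 0.16518670701695062
shift [-0.1  0.4  2.5] turn 7.4
```

>>> step_arm([
  [[0,0,-0.3,-5,-0.8],[0,0,-0.8,-10,-0.8],[0,0,-1.3,-15,-0.8],[0,0,-1.8,-20,-0.8],[0,0,-2.2,-25,-0.8],[0,0,-2.5,-30,-0.8],[0,0,-2.5,-30,-0.8]],
])

```text
t: 4.42
eef_pos: [551.2, -262.7, 185.0]
tcp_rot: [-3.141, 0.0, 0.303]
ft_force: [0.2, -0.1, -3.4]
opening: 0.167
grip_force: 30.0
```

>>> step_arm([
  [[0,0,0,-6,-0.8],[0,0,0,-12,-0.8],[0,0,0,-18,-0.8],[0,0,0,-24,-0.8],[0,0,0,-30,-0.8],[0,0,0,-33,-0.8],[0,0,0,-33,-0.8]],
])

```text
t: 5.0
eef_pos: [551.2, -262.8, 185.0]
tcp_rot: [-3.141, -0.0, 0.875]
ft_force: [-0.4, -0.2, -1.1]
opening: 0.169
grip_force: 30.0
```

```bash
python3 -c "
from h import *
go(551,-263,180,-20)"
```

```text
t 5.0 pos [ 551.2 -262.8  185. ] yaw 50.1 tilt [-3.141 -0.   ] q6 0.14 F [-0.4 -0.2 -1.1] M [-0.05 -0.03 -0.03] grip 29.998362064361572 0.16869477481733613
shift [-0.3 -0.   5. ] turn 70.1
```

>>> step_arm([
  [[0,0,-2,0,-0.8],[0,0,-4,0,-0.8],[0,0,-6,0,-0.8],[0,0,-8,0,-0.8],[0,0,-10,0,-0.8],[0,0,-12,0,-0.8]],
])

```text
t: 5.5
eef_pos: [551.2, -262.9, 197.4]
tcp_rot: [3.141, 0.0, 0.876]
ft_force: [0.1, 0.3, -2.1]
opening: 0.166
grip_force: 30.0
```

>>> step_arm([
  [[0,0,-8,0,-0.8],[0,0,-18,0,-0.8],[0,0,-28,0,-0.8],[0,0,-40,0,-0.8],[0,0,-52,0,-0.8],[0,0,-64,0,-0.8],[0,0,-75,0,-0.8],[0,0,-75,0,-0.8]],
])

```text
t: 6.17
eef_pos: [551.9, -263.2, 275.2]
tcp_rot: [3.137, -0.001, 0.877]
ft_force: [-0.6, 0.1, -0.2]
opening: 0.163
grip_force: 30.0
```

```bash
python3 -c "
from h import *
import cv2
go(470.5,104,272,0)
cv2.imwrite('pics/e1.png',env.read_camera('side'))"
```

```text
t 6.17 pos [ 551.9 -263.2  275.2] yaw 50.2 tilt [ 3.137e+00 -1.000e-03] q6 0.14 F [-0.6  0.1 -0.2] M [-0.02 -0.05 -0.02] grip 29.99921590089798 0.16341693350840256
shift [ 230.2 -297.5    3.2] turn 50.2
```

View pics/e1.png

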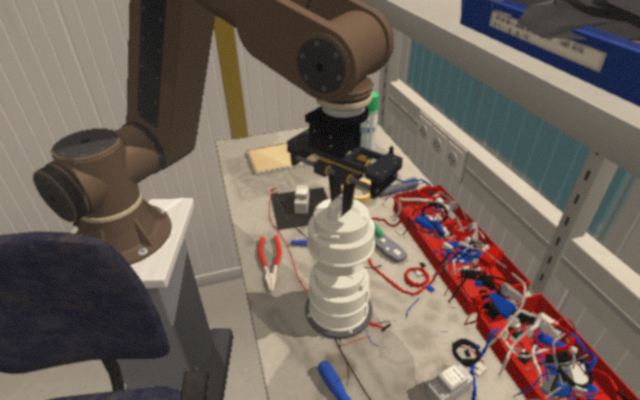

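The hood hangs upright from the gripper at about (340,230), clear of the stack. Carrying it to the relay.

>>> step_arm([
  [[12,-15,0,5,-0.8],[32,-42,0,12,-0.8],[54,-70,0,19,-0.8],[76,-98,0,26,-0.8],[98,-126,0,33,-0.8],[120,-155,0,40,-0.8],[142,-183,0,46,-0.8],[160,-207,0,50,-0.8]],
])

```text
t: 6.88
eef_pos: [493.4, -5.5, 271.7]
tcp_rot: [-3.141, 0.001, -0.002]
ft_force: [1.0, 0.6, -2.0]
opening: 0.169
grip_force: 30.0
```

```bash
python3 -c "
from h import *
go(470.5,104,265,0)"
```

```text
t 6.88 pos [493.4  -5.5 271.7] yaw -0.1 tilt [-3.141e+00  1.000e-03] q6 1.43 F [ 1.   0.6 -2. ] M [ 0.1  -0.04  0.02] grip 29.997744262218475 0.16916768135659305
shift [ -23.1 -109.4    6.7] turn -0.1
```

>>> step_arm([
  [[-5,-25,0,0,-0.8],[-12,-52,2,0,-0.8],[-18,-80,4,0,-0.8],[-22,-100,6,0,-0.8],[-24,-110,7,0,-0.8],[-24,-110,7,0,-0.8],[-24,-110,7,0,-0.8]],
])

```text
t: 7.47
eef_pos: [470.0, 102.3, 264.9]
tcp_rot: [3.141, 0.0, 0.005]
ft_force: [0.0, -0.0, -1.1]
opening: 0.169
grip_force: 30.0
```

```bash
python3 -c "
from h import *
import cv2
t=env.read_camera('top');s=env.read_camera('side')
go(470.5,104,175,0)
a=cv2.resize(t[130:290,180:340],(400,400),interpolation=cv2.INTER_CUBIC)
b=cv2.resize(s[110:270,220:380],(400,400),interpolation=cv2.INTER_CUBIC)
cv2.imwrite('pics/f1.png',np.hstack([a,b]))"
```

```text
t 7.57 pos [470.3 101.6 265. ] yaw 0.2 tilt [3.141 0.   ] q6 1.64 F [ 0.3  0.4 -1.7] M [0.04 0.05 0.01] grip 29.999110400676727 0.16397361781395783
shift [ 0.2 -2.4 90. ] turn 0.2
```

View pics/f1.png

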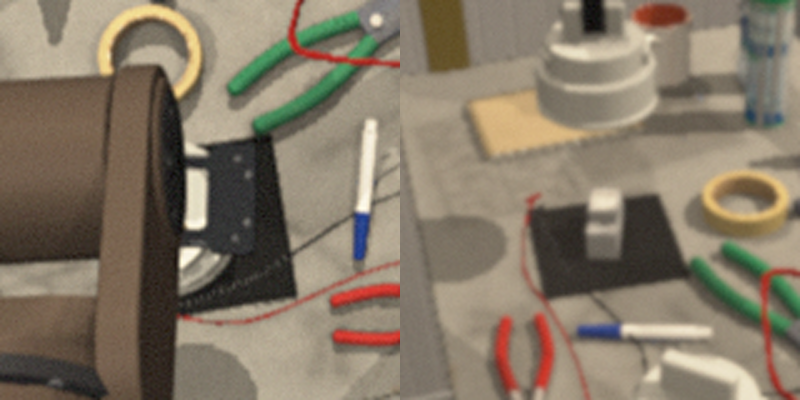

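Hood sits level above the relay: rim centred at about (598,100) and relay at (604,225) in the side crop. Descending.

>>> step_arm([
  [[0,-2,15,0,-0.8],[0,-2.4,35,0,-0.8],[0,-2.4,55,0,-0.8],[0,-2.4,75,0,-0.8],[0,-2.4,90,0,-0.8],[0,-2.4,105,0,-0.8],[0,-2.4,115,0,-0.8],[0,-2.4,115,0,-0.8]],
])

```text
t: 8.23
eef_pos: [469.6, 103.7, 148.4]
tcp_rot: [3.141, 0.003, 0.002]
ft_force: [0.2, -0.8, -1.1]
opening: 0.167
grip_force: 30.0
```

```bash
python3 -c "
from h import *
import cv2
s=env.read_camera('side')
go(470.5,104,95,0)
cv2.imwrite('pics/g1.png',cv2.resize(s[130:250,242:362],(600,600),interpolation=cv2.INTER_CUBIC))
for k in range(0,360,45):
  c=np.array([470.5,104,0])+62*np.array([np.cos(np.radians(k)),np.sin(np.radians(k)),0]); c[2]=env.state()['eef_pos'][2]-80.7
  print(k,((proj('side',c)-[242,130])*5).round())"
```

```text
t 8.28 pos [470.  103.9 149.5] yaw 0.2 tilt [3.141e+00 2.000e-03] q6 1.65 F [-0.7  0.2 -1.9] M [ 0.07 -0.03  0.04] grip 29.999214112758636 0.16905232867817307
shift [ 0.5 -0.1 54.5] turn 0.2
0 [406. 272.]
45 [371. 228.]
90 [294. 213.]
135 [216. 233.]
180 [180. 279.]
225 [210. 325.]
270 [292. 343.]
315 [375. 321.]
```

View pics/g1.png

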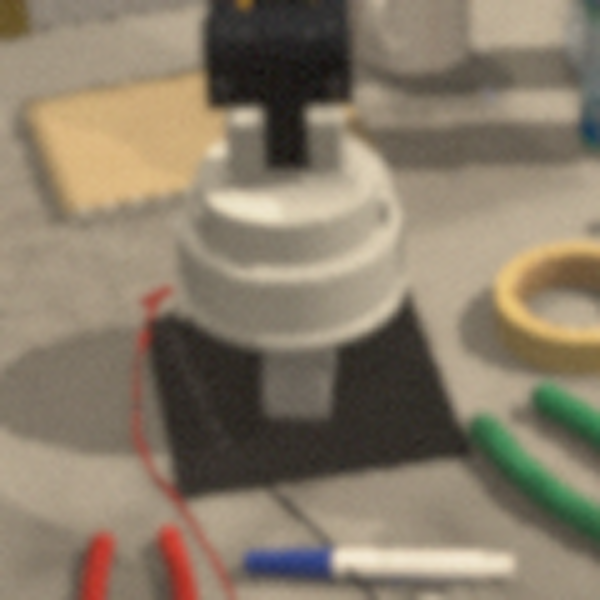

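The rim outline (columns 178 to 405, lowest point at row 345) matches the prediction, and the relay front at column 297 is centred below it. Continuing down.

>>> step_arm([
  [[0,0,8,0,-0.8],[0,0,18,0,-0.8],[0,0,28,0,-0.8],[0,0,38,0,-0.8],[0,0,46,0,-0.8],[0,0,52,0,-0.8],[0,0,56,0,-0.8],[0,0,56,0,-0.8]],
])

```text
t: 8.95
eef_pos: [469.9, 104.7, 93.6]
tcp_rot: [3.141, 0.001, 0.004]
ft_force: [-0.4, 0.0, -1.2]
opening: 0.168
grip_force: 30.0
```

>>> step_arm([
  [[0,0,1,0,-0.8],[0,0,2,0,-0.8],[0,0,3,0,-0.8],[0,0,4,0,-0.8],[0,0,5,0,-0.8],[0,0,5,0,-0.8]],
])

```text
t: 9.45
eef_pos: [470.0, 104.8, 89.0]
tcp_rot: [3.141, 0.0, 0.004]
ft_force: [0.0, -1.3, -1.6]
opening: 0.164
grip_force: 30.0
```

```bash
python3 -c "
from h import *
go(470.5,104,85,0)"
```

```text
t 9.45 pos [470.  104.8  89. ] yaw 0.2 tilt [3.141 0.   ] q6 1.65 F [ 0.  -1.3 -1.6] M [ 0.01  0.03 -0.02] grip 29.999224841594696 0.16442745835370343
shift [0.5 0.8 4. ] turn 0.2
```

>>> step_arm([
  [[0,0,0.5,0,-0.8],[0,0,1,0,-0.8],[0,0,1.5,0,-0.8],[0,0,2,0,-0.8],[0,0,2.5,0,-0.8],[0,0,2.5,0,-0.8]],
])

```text
t: 9.95
eef_pos: [470.0, 104.8, 86.5]
tcp_rot: [3.142, 0.0, 0.004]
ft_force: [0.1, 0.0, -2.2]
opening: 0.164
grip_force: 30.0
```

>>> step_arm([
  [[0,0,0.5,0,-0.8],[0,0,1,0,-0.8],[0,0,1,0,-0.8]],
])

```text
t: 10.2
eef_pos: [470.0, 104.8, 85.5]
tcp_rot: [3.142, 0.0, 0.004]
ft_force: [0.2, 0.1, -2.0]
opening: 0.167
grip_force: 30.0
```

>>> step_arm([
  [[0,0,0.4,0,-0.8],[0,0,0.8,0,-0.8],[0,0,0.8,0,-0.8]],
])

```text
t: 10.45
eef_pos: [470.0, 104.8, 84.7]
tcp_rot: [3.142, 0.0, 0.004]
ft_force: [0.1, 0.2, -1.5]
opening: 0.172
grip_force: 30.0
```

>>> step_arm([
  [[0,0,0.3,0,-0.8],[0,0,0.6,0,-0.8],[0,0,0.6,0,-0.8]],
])

```text
t: 10.7
eef_pos: [470.0, 104.8, 84.6]
tcp_rot: [3.141, -0.0, 0.004]
ft_force: [-1.6, -1.1, 4.7]
opening: 0.167
grip_force: 30.0
```

>>> step_arm([
  [[0,0,0.3,0,-0.8],[0,0,0.6,0,-0.8],[0,0,0.6,0,-0.8],[0,0,0.6,0,-0.8]],
])

```text
t: 11.03
eef_pos: [470.1, 104.8, 84.6]
tcp_rot: [3.141, -0.001, 0.004]
ft_force: [-3.9, -1.7, 14.0]
opening: 0.17
grip_force: 30.0
```

>>> step_arm([
  [[0,0,0,0,-0.8],[0,0,0,0,-0.8],[0,0,0,0,-0.8],[0,0,0,0,-0.8]],
])

```text
t: 11.37
eef_pos: [470.0, 104.8, 84.5]
tcp_rot: [3.141, -0.001, 0.004]
ft_force: [-4.8, -1.4, 14.9]
opening: 0.17
grip_force: 30.0
```

>>> step_arm([
  [[0,0,-0.4,0,-0.8],[0,0,-0.9,0,-0.8],[0,0,-0.9,0,-0.8]],
])

```text
t: 11.62
eef_pos: [470.1, 104.8, 84.6]
tcp_rot: [3.141, -0.0, 0.004]
ft_force: [-0.9, -1.7, 3.1]
opening: 0.168
grip_force: 30.0
```

>>> step_arm([
  [[0,0,0,0,-0.6],[0,0,0,0,-0.5],[0,0,0,0,0],[0,0,0,0,0],[0,0,0,0,0],[0,0,0,0,0],[0,0,0,0,0],[0,0,0,0,0]],
])

```text
t: 12.28
eef_pos: [470.1, 104.8, 84.5]
tcp_rot: [3.142, -0.0, 0.004]
ft_force: [0.0, -0.2, 0.8]
opening: 0.497
grip_force: 0.0
```

```bash
python3 -c "
from h import *
go(470.5,104,185,0)"
```

```text
t 12.28 pos [470.1 104.8  84.5] yaw 0.2 tilt [ 3.142 -0.   ] q6 1.65 F [ 0.  -0.2  0.8] M [0.07 0.04 0.05] grip 0.0 0.4969656267925098
shift [   0.4    0.8 -100.5] turn 0.2
```

>>> step_arm([
  [[0,0,-5,0,0],[0,0,-15,0,0],[0,0,-30,0,0],[0,0,-50,0,0],[0,0,-75,0,0],[0,0,-100,0,0],[0,0,-120,0,0],[0,0,-120,0,0]],
])

```text
t: 12.95
eef_pos: [471.3, 105.0, 208.4]
tcp_rot: [-3.141, -0.006, 0.004]
ft_force: [0.2, -0.6, -0.0]
opening: 0.503
grip_force: 0.0
```

```bash
python3 -c "
from h import *
import cv2
s=env.read_camera('side')
go(470.5,104,185,0)
cv2.imwrite('pics/z1.png',cv2.resize(s[130:250,242:362],(600,600),interpolation=cv2.INTER_CUBIC))
for k in range(0,360,90):
  c=np.array([470.1,104.8,4])+62*np.array([np.cos(np.radians(k)),np.sin(np.radians(k)),0])
  print(k,((proj('side',c)-[242,130])*5).round())"
```

```text
t 13.0 pos [470.6 104.9 206.4] yaw 0.2 tilt [-3.141 -0.004] q6 1.65 F [-0.  -0.7  0.1] M [ 0.02  0.04 -0.01] grip 0.0 0.504834808626271
shift [-0.1  0.9 21.4] turn 0.2
0 [406. 365.]
90 [297. 304.]
180 [188. 371.]
270 [296. 438.]
```

View pics/z1.png

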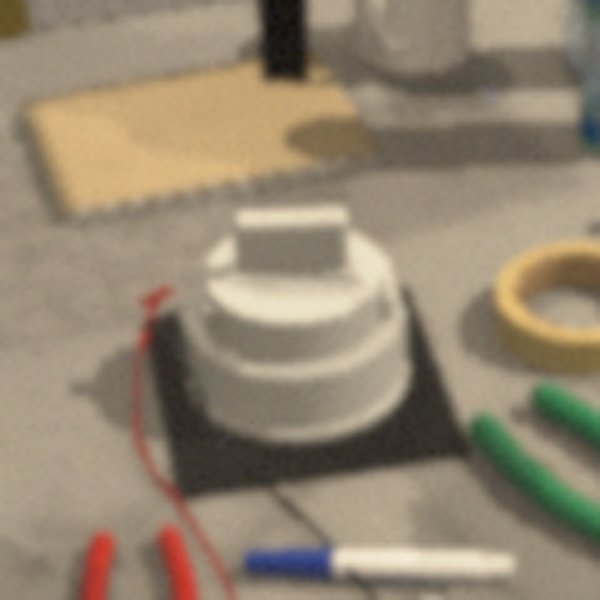

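The hood stands flat on the mat (columns 188 to 408, lowest point at row 438, as predicted), and the fingers are clear above it.

```bash
python3 -c "
from cell import env
print(env.job_done())"
```

```text
the job is handed in; nothing more can be done
None
```

I handed the job in at about 13 s; no verdict came back. The hood was twisted free and lifted off, set over the relay flat on the mat, pressed with about 16 N and released, with no sign of the lock being forced.

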